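# Return a plug gauge to its graded block

### The arm

A 6-joint arm with a two-finger parallel gripper is mounted at the origin on the work surface. World frame = base frame: x ahead of the robot, y to its left, z up, the work surface at z = 0. Lengths are in m, angles in rad, forces in N, time in s.
With the tool pointing down it reaches from about 0.35 to 0.975 m from the base axis. Payload 4.9 kg.
Tool frame: the origin (TCP) lies on the centre line of the jaws, within the pads' length; the fingertips stand 8 mm ahead of it and the grasp point (between the pads) lies 11 mm behind it; z points along the fingers, y is the line along which they close (so a half turn about z gives the same grasp; the last joint's range is limited). The gripper opens to 85 mm and grips with 20 to 120 N. Pads are 22 mm wide; open, the fingers measure 114 mm over their backs; the gripper's body (76 mm by 85 mm) begins 54 mm behind the grasp point. The pads swing forward as they close: fully open they stand 13 mm farther back than shut.
Start: joints at [1.047, 0.053, 1.613, -0, 1.476, -0.119], TCP at [0.246, 0.574, 0.239] pointing down, gripper open.
Joint ranges: [-3.01, 3.01], [-1.01, 2.22], [0.06, 2.58], [-1.02, 4.17], [0.09, 2.62], [-3.14, 3.14]. Speed limits (rad/s): [2.57, 2.57, 3.14, 3.14, 3.14, 3.14].

### API

Orientations are given as a rotation vector (axis times angle).
In Python, from station import ctrl gives the robot as it stands.
- The arm moves only by the shell command python3 -m jog 'ROWS' [FORCE]. ROWS is rows parted by semicolons, their numbers by spaces, 1 to 20 of them, each of 7 numbers: the finger opening in m, then dx, dy, dz in m, then a rotation vector rx, ry, rz in rad; each row is the pose to reach, as a shift and turn from the pose commanded when the command began, along the tool's axes at that moment; what a row does not reach only later rows make up. A row lasts 1/12 s, in which the tool goes at most 0.0417 m and 0.125 rad, less where a joint would pass 70% of its speed; a pose out of reach is approached as far as the arm can. The fingers move at their own pace and stop on an object; FORCE is the grip in N (left out, the last holds). Time passes only in rows, so rows that do not move let the fingers close. It prints the time, the measured TCP pose, the force, the opening and the grip force at its end.
- ctrl.get_obs(): the state, without advancing time (a new reading comes with each control period).
- ctrl.get_image(name): name is "side" or "top" or "wrist"; returns the picture (420x560x3 uint8, red, green, blue); there is no depth.
- ctrl.camera_params(name): a dict with "fx", "fy", "cx", "cy" (pixels), "k1" (the pictures are not rectified: a ray, as slopes to the right and down, at radius r is drawn at 1 + k1 r^2 times it, then the intrinsics apply), "T" (4x4, takes a point from camera to world coordinates); the wrist camera has in their place "tool_from_camera" (4x4, takes a point from camera to tool coordinates, whose origin is the TCP and whose axes are the flange's). Camera axes: x right, y down, z forward; pixel columns grow to the right and rows downward; lengths in m; the calibration is good to about 2 mm. A picture is of the moment at which its call begins: read the wrist's pose just before it. camera_params takes no time and is no camera call.
- ctrl.finish_job(): hands the job in; it is judged then, once.
Trained networks look in the newest picture that a camera, given by its name, has taken for a name from the list of things; names that differ only in an ending like _2 or _b are one class to them, and where a whole thing is asked for, a point or a joint stands for the part that bears it (a point fixed in the world has none). Each returns a list of dicts, best first, with "p" (0 to 1); they miss things now and then, are a little off and sometimes report something else, mostly with a low value. They report only what shows in the picture. A call takes as long as a camera call. They do not tell look-alikes from the thing itself.
- ctrl.find_in(camera, thing): "extent" ([left, top, right, bottom] in pixels, round what is visible of it).
- ctrl.cut_out(camera, thing): "mask" (420x560 bool, what is visible of it) and "extent" ([left, top, right, bottom] in pixels, round what is visible of it).
- ctrl.tip_of(camera, thing): "xy" ([column, row] in pixels: a listed point, or the origin of a listed thing).
The state is a dict: "t": time; "q": joint angles; "dq": joint speeds; "effort": joint torques, N m; "tool_pos": TCP position; "tool_rot": TCP orientation; "contact_force": force on the tool from outside, world axes, zero at the start; "wrist_torque": the same for the moment, N m; "opening": finger opening in m; "grip_force": force on a finger pad.
Only numpy, scipy, OpenCV 4.12 (cv2) and the standard library are available. Lean on these libraries where they do the work, as an engineer would, in place of code of your own. Each camera call takes 0.05 s, during which the arm holds its last target. There are 200 camera calls.

### The job

The plug gauge on the green mat is finished with: put it back in the gauge block, in the empty hole that fits its diameter, upright and fully home with the handle's shoulder resting on the block, then let go. Feel for the hole lightly and keep hold of the gauge until it is home - never ram it on the block or let it drop in. Leave the two gauges on the black mat standing where they are, and do not knock the putter heads about.

Things in the scene. Friction and masses are not known exactly. Their poses are not given: they have to be found in the camera images.
- tray: Shallow wooden tray of the gauge set, 100 (x) by 250 (y) by 30 mm outside, walls 10 mm, holding the pale beech gauge block. Origin: centre of the tray's underside; z up. The block is 60 (x) by 200 (y) mm, its flat top 60 mm above this origin; one row of five round through holes runs along the tray's y, 38 mm apart, graded 12, 15, 18, 21, 24 mm from +y to -y.
- block_mid (a point): Point fixed to the tray, level with the block's top: where the block's middle (its 18 mm hole) would be, were the block central. The block lies loose on a rubber lining, parallel to the tray but up to 5 mm off in the tray's x and in its y. This offset is not measured; all holes share it. Under 20 N sideways it does not shift.
- hole_12 (a point): As hole_15, for the 12 mm hole. This hole already holds its own gauge (white handle, 30 mm wide, standing 60 mm above the block).
- hole_24 (a point): As hole_15, for the 24 mm hole. This hole already holds its own gauge (black handle, 30 mm wide, standing 60 mm above the block).
- mat_green: Green mat, 100 by 100 by 3 mm, fixed to the bench; origin at the centre of its underside. Exactly one of the three gauges stands on it, within 18 mm of its centre in the mat's x and y: the one to put away. The two others stand on a black mat farther to the robot's left.
- hole_15 (a point): Point fixed to the tray, level with the block's top: where the mouth of the 15 mm hole would be, were the block central. The hole is 16 mm wide (1 mm more than its gauge), 45 mm deep, empty at the start; its true centre is off by the block's offset, up to 5 mm in the tray's x and in its y. Height is true.
- gauge_15: Plug gauge: steel plug 15 mm in diameter, 38 mm long, foot bevelled 1 mm; on it a round blue handle, 30 mm in diameter, 60 mm long, its flat underside being the shoulder. Origin: centre of the plug's foot; z up the axis; 98 mm tall, about 122 g. It starts standing on its foot on a mat. Fully home, the shoulder rests on the block, foot 38 mm below its face.
- hole_18 (a point): Point fixed to the tray, level with the block's top: where the mouth of the 18 mm hole would be, were the block central. The hole is 19 mm wide (1 mm more than its gauge), 45 mm deep, empty at the start; its true centre is off by the block's offset, up to 5 mm in the tray's x and in its y. Height is true.
- gauge_18: Plug gauge: steel plug 18 mm in diameter, 38 mm long, foot bevelled 1 mm; on it a round red handle, 30 mm in diameter, 60 mm long, its flat underside being the shoulder. Origin: centre of the plug's foot; z up the axis; 98 mm tall, about 145 g. It starts standing on its foot on a mat. Fully home, the shoulder rests on the block, foot 38 mm below its face.
- hole_21 (a point): Point fixed to the tray, level with the block's top: where the mouth of the 21 mm hole would be, were the block central. The hole is 22 mm wide (1 mm more than its gauge), 45 mm deep, empty at the start; its true centre is off by the block's offset, up to 5 mm in the tray's x and in its y. Height is true.
- gauge_21: Plug gauge: steel plug 21 mm in diameter, 38 mm long, foot bevelled 1 mm; on it a round yellow handle, 30 mm in diameter, 60 mm long, its flat underside being the shoulder. Origin: centre of the plug's foot; z up the axis; 98 mm tall, about 173 g. It starts standing on its foot on a mat. Fully home, the shoulder rests on the block, foot 38 mm below its face.
- putter_a: Bystander: steel blade putter head, about 116 by 36 mm, 80 mm high with its neck; origin under its middle.
- putter_b: Bystander: brass blade putter head, same size.
- putter_c: Bystander: mallet putter head, about 100 by 90 mm, 60 mm high with its neck.
Not all that is in view belongs to the job. Leave any pink look-alike of the gauge_21 alone. Leave any orange look-alike of the gauge_15 alone.

How it is judged:
By the outcome, as a careful person would: the job done as asked, in the order asked, and still so for the second after the job is handed in, with the robot touching nothing.
It also fails if it takes over 67 s, if anything falls off the work surface, if the arm or the gripper's body presses on something with over 40 N, if the wrist force passes 120 N, or if a joint passes its speed limit or range.

## Working session

There is one attempt and no reset: what is moved stays moved. The work goes in short steps, Python scripts to look and compute and a shell command to move; the robot and the scene stay as the last step left them, time stands still between calls to the robot, and variables do not carry over. Pictures are saved under pics/ and viewed, at most 10 in all, crops included, and the job is handed in when it is done.

```bash
ls; mkdir -p pics; python3 - <<'E'
from station import ctrl
import cv2,numpy as np
o=ctrl.get_obs();print(o['t'],o['tool_pos'],o['tool_rot'],o['opening'])
a=[ctrl.get_image(n) for n in("top","side")]
for n,i in zip(("top","side"),a): cv2.imwrite(f'pics/{n}0.png',i[:,:,::-1])
for n in("top","side","wrist"):print(n,ctrl.camera_params(n))
E
```

```text
pics
0.0 [0.24584042 0.57393684 0.23804072] [-0.63132597 -3.07688921  0.00316249] 0.08534282010768876
top {'fx': 516.8821063916663, 'fy': 516.8821063916663, 'cx': 285.0990261708969, 'cy': 205.26081566082283, 'k1': 0.06679760950533861, 'T': array([[ 0.0164472 , -0.99530404,  0.0953906 ,  0.47222422],
       [-0.99968176, -0.01819427, -0.01747403,  0.10590754],
       [ 0.01912753, -0.09507285, -0.99528654,  1.21615895],
       [ 0.        ,  0.        ,  0.        ,  1.        ]])}
side {'fx': 394.1965051516311, 'fy': 394.1965051516311, 'cx': 281.1869225215525, 'cy': 209.1828202601463, 'k1': 0.036277294234243224, 'T': array([[-0.9301301 , -0.27407862,  0.24441542,  0.35825462],
       [-0.36708266,  0.67505244, -0.63996447,  0.68144722],
       [ 0.01040735, -0.68497089, -0.7284961 ,  0.72362875],
       [ 0.        ,  0.        ,  0.        ,  1.        ]])}
wrist {'fx': 313.4092765721599, 'fy': 313.4092765721599, 'cx': 276.9517374450666, 'cy': 211.9775686623789, 'k1': -0.03491183620684461, 'tool_from_camera': array([[ 3.66887368e-04, -9.64432485e-01, -2.64329052e-01,
         6.77085283e-02],
       [ 9.99999801e-01,  2.18191122e-04,  5.91901222e-04,
        -2.66536628e-04],
       [-5.13174514e-04, -2.64329217e-01,  9.64432373e-01,
        -1.34374750e-01],
       [ 0.00000000e+00,  0.00000000e+00,  0.00000000e+00,
         1.00000000e+00]])}
```

View pics/top0.png

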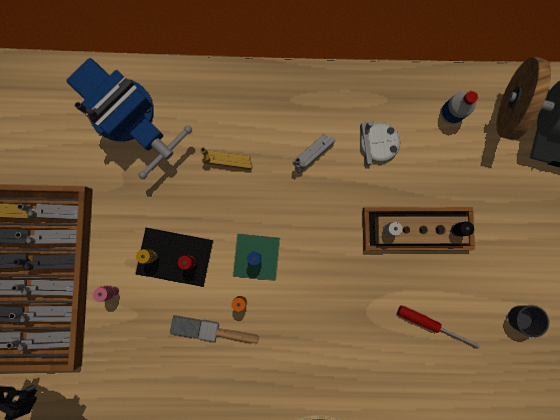

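View pics/side0.png

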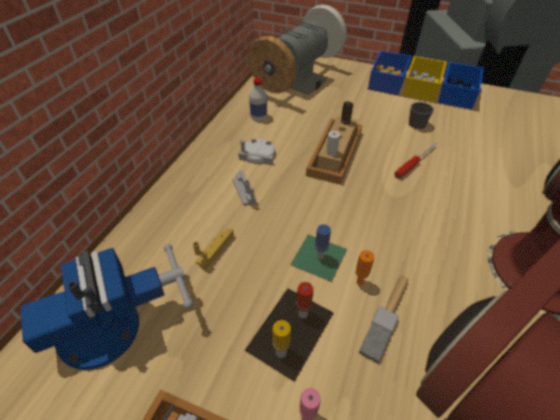

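Candidates: blue-handled gauge on the green mat (top 255,258; side 323,240), orange look-alike off the mat (239,303), red (186,263) and yellow (145,257) on the black mat, and a pink one (103,294). The blue one on the green mat fits: it is gauge_15, for the 15 mm hole next to the white handle, around (406,230). I'll measure it and confirm with a crop.

```bash
cat > h.py <<'E'
from station import ctrl
import cv2,numpy as np
from scipy.spatial.transform import Rotation as R
def cam(n,obs=None):
    c=ctrl.camera_params(n)
    if n=='wrist':
        o=obs or ctrl.get_obs();T=np.eye(4);T[:3,:3]=R.from_rotvec(o['tool_rot']).as_matrix();T[:3,3]=o['tool_pos'];c['T']=T@c['tool_from_camera']
    return c
def ray(c,p):
    d=np.array([(p[0]-c['cx'])/c['fx'],(p[1]-c['cy'])/c['fy']]);u=d.copy()
    for _ in range(20):u=d/(1+c['k1']*(u@u))
    return c['T'][:3,3],c['T'][:3,:3]@np.array([*u,1])
def at_z(c,p,z):
    o,d=ray(c,p);return o+d*(z-o[2])/d[2]
def proj(c,P):
    q=np.linalg.inv(c['T'])@np.array([*P,1]);u=q[:2]/q[2];u=u*(1+c['k1']*(u@u))
    return np.array([c['cx']+c['fx']*u[0],c['cy']+c['fy']*u[1]])
def tri(obs):
    A=np.zeros((3,3));b=np.zeros(3)
    for c,p in obs:
        o,d=ray(c,p);d=d/np.linalg.norm(d);M=np.eye(3)-np.outer(d,d);A+=M;b+=M@o
    return np.linalg.solve(A,b)
E
python3 - <<'E'
from h import *
im={n:ctrl.get_image(n) for n in('top','side')}
for t,z in (('gauge_15',.003),('mat_green',0),('tray',0),('block_mid',.06),('hole_15',.06),('hole_12',.06),('hole_24',.06)):
    for n in('top','side'):
        for r in ctrl.tip_of(n,t)[:2]: print(t,n,np.round(r['xy'],1),round(r['p'],2),np.round(at_z(cam(n),r['xy'],z),4))
for n in('top','side'):
    for r in ctrl.cut_out(n,'gauge_15')[:4]:
        print(n,np.round(r['extent']),round(r['p'],2))
T=im['top'][:,:,::-1]
a=cv2.resize(T[225:290,225:290],(390,390),interpolation=3)
b=cv2.resize(T[200:255,360:480],(800,367)[0:1]+(367,),interpolation=3)[:, :800]
s=im['side'][:,:,::-1]
c=cv2.resize(s[210:290,285:385],(390,312),interpolation=3)
out=np.zeros((600,800,3),np.uint8)
out[:230,:500]=cv2.resize(T[200:255,360:480],(500,230),interpolation=3)
out[230:590,:360]=cv2.resize(T[225:290,225:290],(360,360),interpolation=3)
out[230:550,380:780]=cv2.resize(s[210:290,285:385],(400,320),interpolation=3)
cv2.imwrite('pics/crop1.png',out)
E
```

```text
gauge_15 top [152.1 256.3] 0.66 [0.4643 0.3903 0.003 ]
gauge_15 top [114.9 291.9] 0.63 [0.3824 0.4705 0.003 ]
gauge_15 side [358.2 281.7] 0.91 [0.3691 0.1845 0.003 ]
gauge_15 side [320.8 254.6] 0.8 [0.465 0.146 0.003]
mat_green top [252.5 257.7] 0.73 [0.4643 0.1587 0.    ]
mat_green side [322.6 258.7] 0.82 [0.4583 0.1532 0.    ]
mat_green side [301.1 314.5] 0.44 [ 0.4572  0.3011 -0.    ]
tray top [412.7 232.8] 0.87 [ 0.5292 -0.2168  0.    ]
tray top [192.2 265.4] 0.53 [0.4445 0.2981 0.    ]
tray side [331.3 151. ] 0.56 [ 0.5509 -0.2269  0.    ]
block_mid top [423.7 227.5] 0.92 [ 0.5387 -0.2255  0.06  ]
block_mid top [227.3 159.8] 0.62 [0.6838 0.2178 0.06  ]
block_mid side [331.7 135.6] 0.6 [ 0.5536 -0.2181  0.06  ]
hole_15 top [457.3 223.2] 0.89 [ 0.5498 -0.3004  0.06  ]
hole_15 top [389.2 225.8] 0.68 [ 0.5411 -0.1485  0.06  ]
hole_15 side [337.  131.3] 0.94 [ 0.5455 -0.2433  0.06  ]
hole_15 side [335.6 146.9] 0.92 [ 0.5292 -0.173   0.06  ]
hole_12 top [457.3 223.2] 0.89 [ 0.5498 -0.3004  0.06  ]
hole_12 top [389.2 225.8] 0.68 [ 0.5411 -0.1485  0.06  ]
hole_12 side [337.  131.3] 0.94 [ 0.5455 -0.2433  0.06  ]
hole_12 side [335.6 146.9] 0.92 [ 0.5292 -0.173   0.06  ]
hole_24 top [457.3 223.2] 0.89 [ 0.5498 -0.3004  0.06  ]
hole_24 top [389.2 225.8] 0.68 [ 0.5411 -0.1485  0.06  ]
hole_24 side [337.  131.3] 0.94 [ 0.5455 -0.2433  0.06  ]
hole_24 side [335.6 146.9] 0.92 [ 0.5292 -0.173   0.06  ]
top [249. 253. 263. 268.] 0.7
top [177. 255. 193. 270.] 0.68
top [135. 249. 157. 264.] 0.61
top [ 95. 284. 118. 304.] 0.58
side [352. 250. 374. 289.] 0.93
side [276. 323. 293. 355.] 0.8
side [294. 280. 315. 318.] 0.74
side [300. 388. 324. 420.] 0.62
```

View pics/crop1.png

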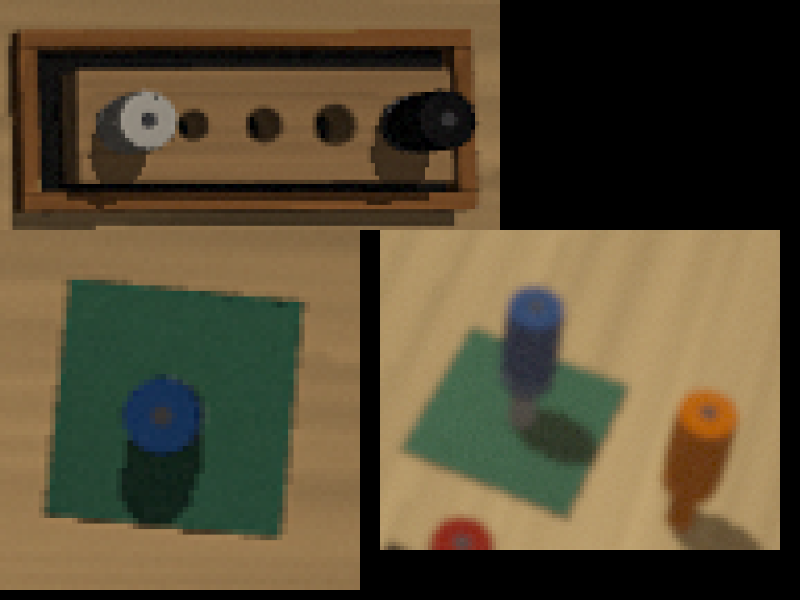

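The crop confirms the blue handle on the green mat, with its top centre at about (254.2,258.2) in the top view. In the tray, the 15, 18 and 21 mm holes are empty at about (406,230), (424,230) and (440,230). Next I'll get precise centres and the moves.

```bash
python3 - <<'E'
from h import *
I=ctrl.get_image('top');S=ctrl.get_image('side')
def ctr(m,roi):
    x0,y0,x1,y1=roi;k=np.zeros(m.shape,np.uint8);k[y0:y1,x0:x1]=m[y0:y1,x0:x1]
    n,l,st,c=cv2.connectedComponentsWithStats(k);i=1+np.argmax(st[1:,4]);return c[i],st[i]
f=I.astype(int)
c=cam('top')
blue=(f[...,2]>f[...,0]+35)&(f[...,2]>f[...,1]+20)
p,s=ctr(blue,(240,240,270,280));print('blue',p,s,at_z(c,p,.101))
g=cv2.cvtColor(I,cv2.COLOR_RGB2GRAY)
print(g[228:233,398:450])
for n,r in(('15',(402,222,412,238)),('18',(416,222,432,238)),('21',(432,222,449,238))):
    p,s=ctr(g<75,r);print(n,p,s,at_z(c,p,.06))
p,s=ctr(g>130,(385,215,406,242));print('white',p,s,at_z(c,p,.12))
f=S.astype(int);b=(f[...,2]>f[...,0]+25)
p,s=ctr(b,(305,215,345,265));print('side blue',p,s,tri([(c,ctr(blue,(240,240,270,280))[0]),(cam('side'),(p[0],p[1]))]))
o=ctrl.get_obs();Rm=R.from_rotvec(o['tool_rot']).as_matrix();print(Rm.round(3))
E
```

```text
blue [254.02290076 258.10687023] [248 252  13  13 131] [0.46417552 0.15103314 0.101     ]
[[141 141 138 143 111  24  30  30  31  31  31  47 102 101 100 100 100 100
  100 102  99  44  11  27  34  36  32  32  27  73  99 102 102 100 103 102
  101  67   8   7  19  32  33  32  31  31  40  75 104 103 102 104]
 [142 139 138 142  85   2  17  33  35  28  30  40  94 101 101 100 103 103
  103 102 101  42   0  17  32  35  34  32  27  60  95 103 102 101 102 103
  103  67   0   2  14  25  30  36  28  29  42  73 101 103 103 104]
 [141 140 141 146  80   3   7  33  35  35  27  35  92  98  97  97  98  98
   98  99  97  41   0   9  26  36  31  32  29  60  91  98  96  95  97  98
   98  67   0   3  16  28  35  33  32  31  37  68  97  98 100  87]
 [138 138 139 139  93  16   0  33  32  33  32  43  91  96  97  96  95  96
   95  95 101  59  17  12  28  33  30  32  28  60  88  97  95  95  94  95
   98  74  29   7  16  27  33  36  32  26  48  77  94  97  97  89]
 [137 138 136 100 102  62  31  33  31  33  44  80  99 100  99 101 101 102
   99 101 103  71  32  13  26  36  33  36  57  90 101 102 101 101 103 101
  105  82  42   2  14  29  35  34  30  33  54  90 104 102 103  94]]
15 [405.93333333 229.55555556] [403 226   7   8  45] [ 0.53334384 -0.18583695  0.06      ]
18 [422.93442623 229.54098361] [419 226   9   8  61] [ 0.53409418 -0.22376432  0.06      ]
21 [439.80952381 229.4047619 ] [435 225  11  10  84] [ 0.53511718 -0.26133447  0.06      ]
white [395.13043478 228.32173913] [389 222  13  13 115] [ 0.53236304 -0.1478274   0.12      ]
side blue [323.43298969 230.08247423] [318 225  12  11  97] [0.46482286 0.15142354 0.09479625]
[[-0.919  0.394 -0.   ]
 [ 0.394  0.919 -0.   ]
 [ 0.    -0.    -1.   ]]
```

```bash
R="0.065 -0.367 -0.303 0.04 0 0 1.142"; python3 -m jog '0.065 -0.367 -0.303 0.04 0 0 1.142; 0.065 -0.367 -0.303 0.04 0 0 1.142; 0.065 -0.367 -0.303 0.04 0 0 1.142; 0.065 -0.367 -0.303 0.04 0 0 1.142; 0.065 -0.367 -0.303 0.04 0 0 1.142; 0.065 -0.367 -0.303 0.04 0 0 1.142; 0.065 -0.367 -0.303 0.04 0 0 1.142; 0.065 -0.367 -0.303 0.04 0 0 1.142; 0.065 -0.367 -0.303 0.04 0 0 1.142; 0.065 -0.367 -0.303 0.04 0 0 1.142; 0.065 -0.367 -0.303 0.04 0 0 1.142; 0.065 -0.367 -0.303 0.04 0 0 1.142; 0.065 -0.367 -0.303 0.04 0 0 1.142; 0.065 -0.367 -0.303 0.04 0 0 1.142; 0.065 -0.367 -0.303 0.04 0 0 1.142; 0.065 -0.367 -0.303 0.04 0 0 1.142' 30
python3 - <<'E'
from h import *
o=ctrl.get_obs();I=ctrl.get_image('wrist');c=cam('wrist',o)
cv2.imwrite('pics/w1.png',I[:,:,::-1])
Rm=R.from_rotvec(o['tool_rot']).as_matrix();print(o['t'],o['tool_pos'],o['q'],o['contact_force']);print(Rm.round(3))
print('expect',proj(c,(.4642,.151,.101)),proj(c,(.4642,.151,.003)))
f=I.astype(int);b=((f[...,2]>f[...,0]+35)&(f[...,2]>f[...,1]+20)).astype(np.uint8)
n,l,st,ce=cv2.connectedComponentsWithStats(b)
for s,q in zip(st[1:],ce[1:]):
    if s[4]>200:print(s,q,at_z(c,q,.101))
E
```

```text
t: 2.43
tool_pos: [0.4638, 0.1525, 0.1995]
tool_rot: [-2.193, -2.25, -0.001]
contact_force: [-0.6, -0.3, 0.4]
opening: 0.0654
grip_force: 0.0
2.4333 [0.46375358 0.15251329 0.19949598] [ 1.64944261e-01 -2.56760958e-01  1.96680322e+00  3.57789775e-04
  1.43128702e+00  1.39204566e-01] [-0.57237067 -0.30692058  0.38750449]
[[-0.026  1.     0.   ]
 [ 1.     0.026  0.   ]
 [ 0.     0.    -1.   ]]
expect [278.50294514 217.98154589] [278.04265379 192.29436029]
[260 196  37  39 911] [277.93413831 216.38968167] [0.46372516 0.15227102 0.101     ]
```

View pics/w1.png

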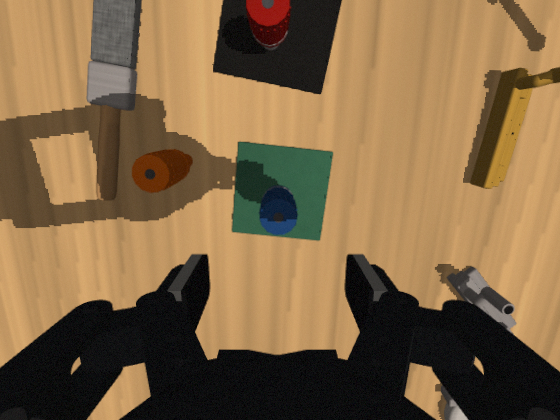

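Wrist view: the blue handle's top centre is at (278,217), right between the jaws, and it agrees with the top camera to about 1 mm. Orange at (150,172) is clear of the fingers. Now I'll descend and grip.

```bash
python3 -m jog '0.065 0 0 0.04 0 0 0; 0.065 0 0 0.08 0 0 0; 0.065 0 0 0.11 0 0 0; 0.065 0 0 0.13 0 0 0; 0.065 0 0 0.13 0 0 0; 0.065 0 0 0.13 0 0 0; 0.02 0 0 0.13 0 0 0; 0.02 0 0 0.13 0 0 0; 0.02 0 0 0.13 0 0 0; 0.02 0 0 0.13 0 0 0; 0.02 0 0 0.13 0 0 0; 0.02 0 0 0.13 0 0 0; 0.02 0 0 0.13 0 0 0; 0.02 0 0 0.13 0 0 0' 40
```

```text
t: 3.65
tool_pos: [0.4655, 0.1518, 0.0717]
tool_rot: [2.194, 2.247, 0.004]
contact_force: [-1.5, -0.0, 6.2]
opening: 0.0295
grip_force: 39.1
```

```bash
python3 -m jog '0.02 0 0 -0.04 0 0 0; 0.02 0 0 -0.08 0 0 0; 0.02 0 0 -0.12 0 0 0; 0.02 -0.04 0 -0.135 0 0 0; 0.02 -0.08 0 -0.135 0 0 0; 0.02 -0.12 0 -0.135 0 0 0; 0.02 -0.16 0 -0.135 0 0 0; 0.02 -0.2 0 -0.135 0 0 0; 0.02 -0.24 0 -0.135 0 0 0; 0.02 -0.28 0 -0.135 0 0 0; 0.02 -0.32 0 -0.135 0 0 0; 0.02 -0.35 0 -0.135 0 0 0; 0.02 -0.35 0 -0.135 0 0 0; 0.02 -0.35 0 -0.135 0 0 0; 0.02 -0.35 0 -0.135 0 0 0; 0.02 -0.35 0 -0.135 0 0 0'
python3 - <<'E'
from h import *
o=ctrl.get_obs();I=ctrl.get_image('wrist');c=cam('wrist',o)
cv2.imwrite('pics/w2.png',I[:,:,::-1])
Rm=R.from_rotvec(o['tool_rot']).as_matrix();print(o['t'],o['tool_pos'],o['contact_force'],o['wrist_torque'],o['opening']);print(Rm.round(3))
for q in((.5333,-.1858),(.5341,-.2238),(.5351,-.2613)):print(proj(c,(*q,.06)))
g=cv2.cvtColor(I,cv2.COLOR_RGB2GRAY)
np.save('w2.npy',I)
n,l,st,ce=cv2.connectedComponentsWithStats((g<60).astype(np.uint8))
for s,q in zip(st[1:],ce[1:]):
    if 100<s[4]<1500:print(s,q,at_z(c,q,.06))
E
```

```text
t: 4.98
tool_pos: [0.4725, -0.1975, 0.2043]
tool_rot: [-2.193, -2.249, -0.0]
contact_force: [-0.4, -1.1, -2.3]
opening: 0.0289
grip_force: 40.3
4.9833 [ 0.47251048 -0.19750264  0.20426783] [-0.35600165 -1.06115931 -2.29680105] [ 0.00994427 -0.02641452  0.00621528] 0.028926403919648982
[[-0.025  1.     0.   ]
 [ 1.     0.025  0.   ]
 [ 0.     0.    -1.   ]]
[345.16448417 191.38020937]
[342.66614848 231.12398468]
[340.51372058 267.73192689]
[544 276  16  41 461] [552.92190889 296.69848156] [ 0.75854954 -0.28997036  0.06      ]
```

View pics/w2.png

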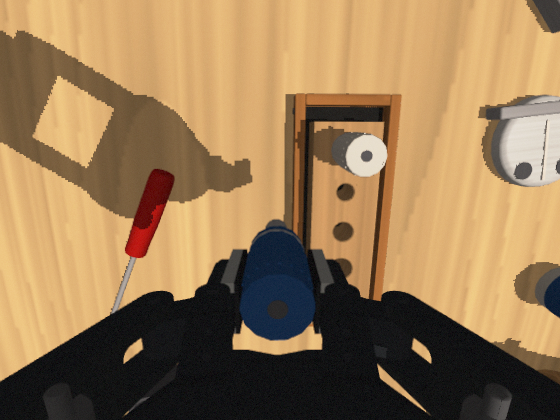

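Wrist view: the 15 mm hole is at about (345,191) and the 18 mm hole at (343,231), where the top camera predicted. The held gauge sits at (275,285) with its foot near (276,225). I'll refine both.

```bash
python3 - <<'E'
from h import *
I=np.load('w2.npy');o=ctrl.get_obs();c=cam('wrist',o)
g=cv2.cvtColor(I,cv2.COLOR_RGB2GRAY)
print(g[191,328:362],g[180:204,345])
for r in((333,180,357,203),(331,219,355,243)):
    k=np.zeros_like(g);k[r[1]:r[3],r[0]:r[2]]=g[r[1]:r[3],r[0]:r[2]]<75
    n,l,st,ce=cv2.connectedComponentsWithStats(k);i=1+np.argmax(st[1:,4]);print(st[i],ce[i],at_z(c,ce[i],.06))
T=o['tool_pos']
for dz in(-.0687,-.0307,.0293):
  print(dz,[proj(c,T+np.array([s,t,dz])).round(1) for s,t in((0,0),(-.0075,0),(.0075,0),(0,.0075),(-.015,0),(.015,0),(0,.015))])
crop=cv2.resize(I[210:345,225:325,::-1],(444,600),interpolation=3);cv2.imwrite('pics/w2c.png',crop)
E
```

```text
[162 160 157 155 156 157 156 150 111  64  60  64  66  68  65  66  62  61
  59  58  57  59  58  63  58  74 104 152 162 160 160 161 160 159] [163 165 150 107  62  62  61  62  61  63  59  61  58  62  58  62  66  64
  66  64 102 138 161 167]
[337 184  17  16 207] [344.80676329 191.50241546] [ 0.53308459 -0.18581562  0.06      ]
[334 223  18  18 259] [342.48648649 231.0965251 ] [ 0.5340478  -0.22368039  0.06      ]
-0.0687 [array([278.1, 228.1]), array([267.1, 227.9]), array([289.1, 228.4]), array([278.4, 217.6]), array([256.1, 227.6]), array([300.1, 228.7]), array([278.7, 206.8])]
-0.0307 [array([278.4, 249.2]), array([265.1, 248.9]), array([291.7, 249.6]), array([278.8, 236.7]), array([251.8, 248.6]), array([304.9, 249.9]), array([279.1, 223.9])]
0.0293 [array([279.1, 308.7]), array([259.4, 308.3]), array([298.8, 309.2]), array([279.7, 291.2]), array([239.8, 307.8]), array([318.4, 309.6]), array([280.3, 272.9])]
```

View pics/w2c.png

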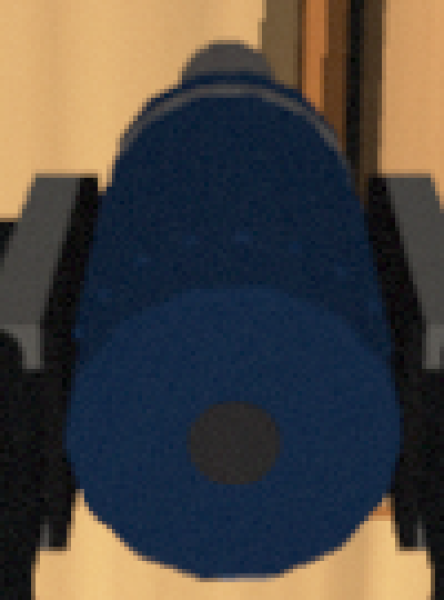

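```bash
python3 -m jog '0.02 0.006 0.031 0 0 0 0; 0.02 0.0112 0.0615 0 0 0 0; 0.02 0.0112 0.0615 0 0 0 0; 0.02 0.0112 0.0615 0.03 0 0 0; 0.02 0.0112 0.0615 0.055 0 0 0; 0.02 0.0112 0.0615 0.068 0 0 0; 0.02 0.0112 0.0615 0.068 0 0 0; 0.02 0.0112 0.0615 0.068 0 0 0; 0.02 0.0112 0.0615 0.068 0 0 0'
python3 - <<'E'
from h import *
print(ctrl.get_obs()['tool_pos'],ctrl.get_obs()['contact_force'])
I=ctrl.get_image('side');c=cam('side');J=ctrl.get_image('wrist')
out=np.zeros((480,800,3),np.uint8)
out[:,:400]=cv2.resize(I[85:181,300:380,::-1],(400,480),interpolation=3)
out[:,400:]=cv2.resize(J[140:284,220:340,::-1],(400,480),interpolation=3)
cv2.imwrite('pics/s1.png',out)
E
```

```text
t: 5.78
tool_pos: [0.5346, -0.186, 0.1381]
tool_rot: [2.192, 2.247, 0.001]
contact_force: [0.8, 0.2, -0.8]
opening: 0.0291
grip_force: 40.8
[ 0.53458676 -0.18598597  0.13807111] [ 0.75176263  0.15799513 -0.80393689]
```

View pics/s1.png

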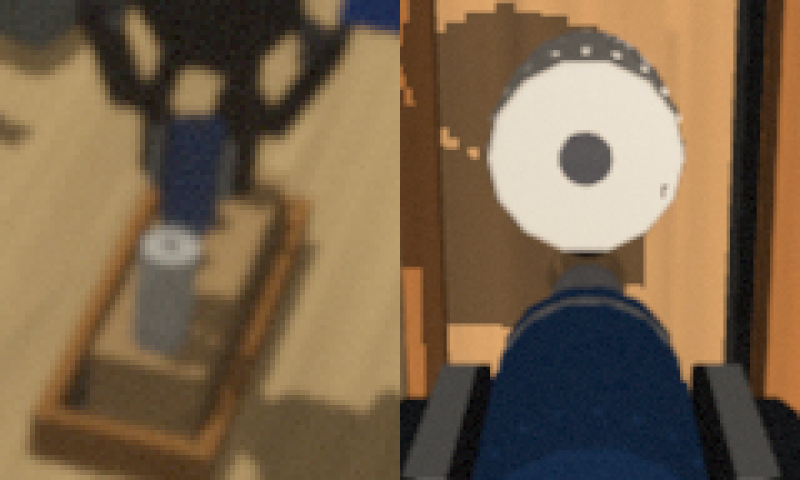

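Side view: the gauge is upright over the block just behind the white handle. Wrist view: the plug is centred in x over the hole's dark ring at about (276,219). I'll let it settle, then feel down.

```bash
python3 -m jog '0.02 0 0 0 0 0 0; 0.02 0 0 0 0 0 0; 0.02 0 0 0 0 0 0'; python3 -m jog '0.02 0 0 0.001 0 0 0; 0.02 0 0 0.002 0 0 0; 0.02 0 0 0.003 0 0 0;0.02 0 0 0.004 0 0 0;0.02 0 0 0.005 0 0 0;0.02 0 0 0.006 0 0 0;0.02 0 0 0.006 0 0 0'
```

```text
t: 6.13
tool_pos: [0.5341, -0.1861, 0.1371]
tool_rot: [2.194, 2.247, 0.001]
contact_force: [0.5, -0.2, -2.3]
opening: 0.0292
grip_force: 40.8
t: 6.72
tool_pos: [0.5336, -0.1857, 0.1299]
tool_rot: [-2.194, -2.248, 0.0]
contact_force: [0.1, -0.8, -1.9]
opening: 0.0288
grip_force: 40.8
```

```bash
python3 -m jog '0.02 0.001 0 0 0 0 0; 0.02 0.001 0 0.001 0 0 0; 0.02 0.001 0 0.002 0 0 0;0.02 0.001 0 0.002 0 0 0'; python3 -m jog '0.02 0 0 0.001 0 0 0; 0.02 0 0 0.002 0 0 0;0.02 0 0 0.002 0 0 0'
```

```text
t: 7.05
tool_pos: [0.5339, -0.1848, 0.1285]
tool_rot: [2.194, 2.248, 0.0]
contact_force: [-0.5, 0.5, -0.2]
opening: 0.0291
grip_force: 40.9
t: 7.3
tool_pos: [0.5341, -0.1851, 0.1263]
tool_rot: [2.194, 2.247, 0.0]
contact_force: [1.4, -0.1, -0.7]
opening: 0.029
grip_force: 40.8
```

```bash
python3 -m jog '0.02 0 0 0.001 0 0 0; 0.02 0 0 0.002 0 0 0;0.02 0 0 0.002 0 0 0'; python3 -m jog '0.02 0 0 0.001 0 0 0; 0.02 0 0 0.002 0 0 0;0.02 0 0 0.002 0 0 0'
```

```text
t: 7.55
tool_pos: [0.534, -0.185, 0.1242]
tool_rot: [2.194, 2.247, 0.0]
contact_force: [1.9, -1.7, -0.7]
opening: 0.0294
grip_force: 40.7
t: 7.8
tool_pos: [0.534, -0.185, 0.1225]
tool_rot: [2.194, 2.247, 0.0]
contact_force: [1.5, -1.6, -1.6]
opening: 0.0291
grip_force: 40.8
```

It's in the hole: no vertical resistance, only small side loads. I'll ease toward them and continue.

```bash
python3 -m jog '0.02 -0.0003 0.0003 0.002 0 0 0; 0.02 -0.0003 0.0003 0.004 0 0 0;0.02 -0.0003 0.0003 0.006 0 0 0;0.02 -0.0003 0.0003 0.006 0 0 0'; python3 -m jog '0.02 0 0 0.002 0 0 0; 0.02 0 0 0.004 0 0 0;0.02 0 0 0.006 0 0 0;0.02 0 0 0.006 0 0 0'
```

```text
t: 8.13
tool_pos: [0.5342, -0.1852, 0.1159]
tool_rot: [2.194, 2.248, 0.0]
contact_force: [2.8, -3.1, -1.1]
opening: 0.0291
grip_force: 40.6
t: 8.47
tool_pos: [0.5342, -0.1853, 0.11]
tool_rot: [2.194, 2.248, 0.0]
contact_force: [3.4, -2.4, -1.7]
opening: 0.0289
grip_force: 40.6
```

```bash
python3 -m jog '0.02 -0.0004 0.0005 0.002 0 0 0; 0.02 -0.0004 0.0005 0.004 0 0 0;0.02 -0.0004 0.0005 0.006 0 0 0;0.02 -0.0004 0.0005 0.006 0 0 0'; python3 -m jog '0.02 -0.0002 0.0002 0.002 0 0 0; 0.02 -0.0002 0.0002 0.004 0 0 0;0.02 -0.0002 0.0002 0.006 0 0 0;0.02 -0.0002 0.0002 0.008 0 0 0;0.02 -0.0002 0.0002 0.008 0 0 0'
```

```text
t: 8.8
tool_pos: [0.5343, -0.1853, 0.1036]
tool_rot: [-2.194, -2.247, 0.0]
contact_force: [0.8, -2.0, -1.6]
opening: 0.0296
grip_force: 40.7
t: 9.22
tool_pos: [0.5344, -0.1855, 0.0955]
tool_rot: [-2.194, -2.247, 0.0]
contact_force: [1.5, -1.7, -2.5]
opening: 0.0289
grip_force: 40.6
```

About 5 mm remain. I'll take 1 mm steps until the shoulder contacts.

```bash
python3 -m jog '0.02 0 0 0.001 0 0 0; 0.02 0 0 0.002 0 0 0;0.02 0 0 0.003 0 0 0;0.02 0 0 0.003 0 0 0'; python3 -m jog '0.02 0 0 0.0005 0 0 0; 0.02 0 0 0.001 0 0 0;0.02 0 0 0.001 0 0 0'; python3 -m jog '0.02 0 0 0.0005 0 0 0; 0.02 0 0 0.001 0 0 0;0.02 0 0 0.001 0 0 0'
```

```text
t: 9.55
tool_pos: [0.5345, -0.1855, 0.093]
tool_rot: [-2.194, -2.247, 0.0]
contact_force: [1.0, -0.9, -1.8]
opening: 0.0291
grip_force: 40.6
t: 9.8
tool_pos: [0.5346, -0.1856, 0.0921]
tool_rot: [-2.194, -2.248, 0.0]
contact_force: [-0.0, -1.1, -0.8]
opening: 0.0291
grip_force: 40.6
t: 10.05
tool_pos: [0.5346, -0.1856, 0.0911]
tool_rot: [-2.194, -2.248, 0.0]
contact_force: [0.1, -0.5, -1.5]
opening: 0.029
grip_force: 40.7
```

```bash
python3 -m jog '0.02 0 0 0.0005 0 0 0; 0.02 0 0 0.001 0 0 0;0.02 0 0 0.001 0 0 0'; python3 -m jog '0.02 0 0 0.0005 0 0 0; 0.02 0 0 0.001 0 0 0;0.02 0 0 0.001 0 0 0'
```

```text
t: 10.3
tool_pos: [0.5347, -0.1856, 0.0907]
tool_rot: [-2.194, -2.248, 0.0]
contact_force: [-1.7, 0.8, 1.7]
opening: 0.0287
grip_force: 41.0
t: 10.55
tool_pos: [0.5349, -0.1857, 0.0906]
tool_rot: [-2.194, -2.248, 0.0]
contact_force: [-4.2, 1.8, 6.3]
opening: 0.0289
grip_force: 41.6
```

Shoulder contact came at TCP z 0.0907, exactly where predicted, at a light 6 N. I'll relax sideways, open, check, then retreat.

```bash
python3 -m jog '0.02 0.0002 -0.0005 0 0 0 0;0.02 0.0002 -0.0005 0 0 0 0' 20; python3 -m jog '0.032 0 0 0 0 0 0;0.036 0 0 0 0 0 0;0.05 0 0 0 0 0 0;0.05 0 0 0 0 0 0;0.05 0 0 0 0 0 0;0.05 0 0 0 0 0 0'; python3 -m jog '0.05 0 0 -0.02 0 0 0;0.05 0 0 -0.05 0 0 0;0.05 0 0 -0.09 0 0 0;0.05 0 0 -0.13 0 0 0;0.05 0.04 -0.03 -0.15 0 0 0;0.05 0.08 -0.06 -0.15 0 0 0;0.05 0.1 -0.1 -0.15 0 0 0;0.05 0.1 -0.13 -0.15 0 0 0;0.05 0.1 -0.13 -0.15 0 0 0;0.05 0.1 -0.13 -0.15 0 0 0'
python3 - <<'E'
from h import *
I=ctrl.get_image('side');J=ctrl.get_image('top')
out=np.zeros((480,800,3),np.uint8)
out[:,:400]=cv2.resize(I[85:181,300:380,::-1],(400,480),interpolation=3)
out[:220,400:]=cv2.resize(J[200:266,360:480,::-1],(400,220),interpolation=3)
out[220:480,400:]=cv2.resize(J[200:330,100:300,::-1],(400,260),interpolation=3)
cv2.imwrite('pics/end.png',out)
f=J.astype(int);b=((f[...,2]>f[...,0]+35)&(f[...,2]>f[...,1]+20)).astype(np.uint8);b[:,:380]=0;b[:,450:]=0;b[:210]=0;b[250:]=0
n,l,st,ce=cv2.connectedComponentsWithStats(b);i=1+np.argmax(st[1:,4]);print(st[i],ce[i],at_z(cam('top'),ce[i],.12))
E
```

```text
t: 10.72
tool_pos: [0.5347, -0.1857, 0.0906]
tool_rot: [2.194, 2.247, 0.001]
contact_force: [-3.3, 1.5, 5.8]
opening: 0.029
grip_force: 41.5
t: 11.22
tool_pos: [0.5342, -0.1854, 0.0891]
tool_rot: [-2.194, -2.248, 0.0]
contact_force: [0.4, 0.2, -0.0]
opening: 0.0498
grip_force: 0.0
t: 12.05
tool_pos: [0.4004, -0.0879, 0.2393]
tool_rot: [2.193, 2.247, 0.001]
contact_force: [1.1, -0.2, 0.7]
opening: 0.0501
grip_force: 0.0
[406 222  14  13 134] [412.51492537 228.        ] [ 0.53373761 -0.18465343  0.12      ]
```

View pics/end.png

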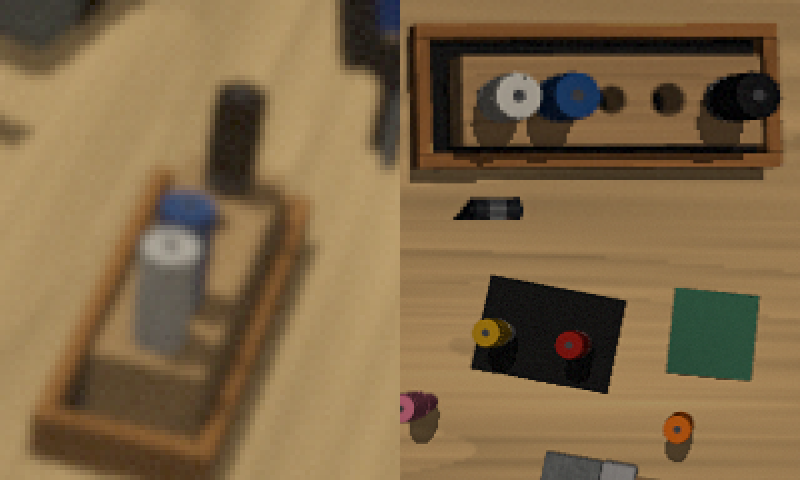

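The blue gauge stands level with the white one in the 15 mm hole, its top at (412.5,228) in the top view, which is directly over the hole at z 0.12. The green mat is empty, red and yellow are untouched, and the gripper is clear, so I'm handing in.

```bash
python3 -c "
from station import ctrl
print(ctrl.finish_job())"
```

```text
the job is handed in; nothing more can be done
None
```

The blue 15 mm gauge is fully home in the 15 mm hole, shoulder resting on the block after a light 6 N contact, and I let go and handed the job in at about 12 s; the gauges on the black mat are where they were, and the arm went nowhere near the putter heads.

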